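# Lock the depth stop of the snap-setting press

## Robot

A 6-joint arm with a two-finger parallel gripper is mounted at the origin on the work surface. World frame = base frame: x ahead of the robot, y to its left, z up, the work surface at z = 0. Lengths are in mm, angles in rad, forces in N, time in s.
With the tool pointing down it reaches from about 350 to 975 mm from the base axis. Payload 7.1 kg.
Tool frame: the origin (TCP) lies on the centre line of the jaws, within the pads' length; the fingertips stand 8 mm ahead of it and the grasp point (between the pads) lies 11 mm behind it; z points along the fingers, x is the direction in which the jaws open and shut, and the axes are right-handed (so a half turn about z gives the same grasp; the last joint's range is limited). The gripper opens to 88 mm and grips with 3 to 60 N. Pads are 20 mm wide; open, the fingers measure 115 mm over their backs; the gripper's body (75 mm by 178 mm) begins 61 mm behind the grasp point.
Start: joints at [-1.336, 0.423, 1.63, -0, 1.089, -0.019], TCP at [156.946, -604.957, 230.675] pointing down, gripper open.
Joint ranges: [-3, 3], [-0.9, 2.11], [0.09, 2.58], [-1.31, 4.45], [0.11, 2.69], [-2.54, 2.54]. Speed limits (rad/s): [2.39, 2.39, 3.01, 3.14, 3.14, 3.14].

## Interface

Orientations are given as a rotation vector (axis times angle).
In Python, from workcell import ctrl gives the robot as it stands.
- The arm moves only by the shell command python3 -m handwheel 'ROWS'. ROWS is JSON, a list of rows, each a list of 3 entries, a list of its own where there are three numbers: the turn, a rotation vector about the tool's x, y, z in rad, then the shift along the tool's x, y, z in mm, then the opening, from 0 (shut) to 1 (fully open). In form: [[[ax, ay, az], [tx, ty, tz], jaw], ...]. A call has exactly 10 rows; each row shifts and turns the pose as measured when the row begins, along the tool's axes as they then stand; what a row does not reach is not made up. A row lasts 1/12 s, in which the tool goes at most 41.7 mm and 7.16 degrees, less where a joint would pass 70% of its speed; a pose out of reach is approached as far as the arm can. A call with a gripper value outside its range is refused whole. The fingers move at their own pace and stop on an object; the grip force is fixed at half the most. Time passes only in rows, so rows that do not move let the fingers close, or fill a call up. It gives the time, the measured TCP pose, the force and the opening at its end, in the units of the state.
- ctrl.get_obs(): the state, without advancing time (a new reading comes with each control period).
- ctrl.get_image(name): name is "scene" or "top" or "wrist"; returns a dict with "pixels" (384x512x3 uint8, red, green, blue), "camera_matrix" (3x3 intrinsics, pixels), "dist" ([k1, k2, p1, p2, k3] as OpenCV has them; the pictures are not rectified), "rvec" (rotation vector, rad) and "tvec" (3), from world to camera coordinates, as OpenCV has them. Camera axes: x right, y down, z forward; pixel columns grow to the right and rows downward; lengths in mm; the calibration is good to about 2 mm. A picture is of the moment at which its call begins. There is no depth.
- ctrl.close_job(): hands the job in, once; it reports no verdict.
Trained networks look in a picture, given as the dict that the camera call returned (one of the last four; its "shot" number tells which), for a name from the list of things; names that differ only in an ending like _2 or _b are one class to them, and where a whole thing is asked for, a point or a joint stands for the part that bears it (a point fixed in the world has none). Each returns a list of dicts, best first, with "score" (0 to 1); they miss things now and then, are a little off and sometimes report something else, mostly with a low value. They report only what shows in the picture. A call takes as long as a camera call.
- ctrl.look_for(picture, query): "position" ([x, y, z] in mm, in the coordinates of the camera as it stood for that picture, good to about 4 mm: the middle of the surface that is visible of it).
- ctrl.spot_point(picture, query): "position" ([x, y, z] in mm, in the coordinates of the camera as it stood for that picture, good to about 4 mm: a listed point, or the origin of a listed thing).
The state is a dict: "t": time; "qpos": joint angles; "qvel": joint speeds; "joint_torque": joint torques, N m; "ee_pos": TCP position; "orientation": TCP orientation; "ft_force": force on the tool from outside, world axes, zero at the start; "moment": the same for the moment, N m; "width": finger opening in mm.
Only numpy, scipy, OpenCV 4.12 (cv2) and the standard library are available. Lean on these libraries where they do the work, as an engineer would, in place of code of your own. Each camera call takes 0.05 s, during which the arm holds its last target.

## Task

The depth stop of the little bench press has just been set, but the jam nut on its upright stop screw is still backed off. Run the nut down (clockwise) until it seats on the boss of the stop bracket, then nip it up hand-tight, a small further turn against firm resistance, so that the setting is locked. The stop screw must not turn along with the nut, do not lean hard on the bracket, and leave the other things on the bench where they are.

Things in the scene. Friction and masses are not known exactly. Their poses are not given: they have to be found in the camera images.
- press: Grey cast bench press (arbor press) bolted to the bench, 210 mm long, 110 mm wide; origin at the centre of the underside of its foot, x to its back, y to the side that carries the depth stop, z up. Its hand lever is thrown back on the other (-y) side and ends at (138, -60, 292) mm in this frame; the ram with the upper end of the press is at (-10, 0) mm.
- bracket: Dark steel stop bracket, a flat bar 38 mm (x) by 98 mm (y, from -19 to +79 mm) by 20 mm thick, clamped over the top of the ram; axes as the press; origin under the bar on the ram's axis, 235 mm above the bench, so its flat top is at 255 mm. A round boss 28 mm across stands 8 mm high on it, 55 mm along its y. Touch it lightly at most: under 30 N.
- seat (a point): Centre of the boss's top face, 263 mm above the bench, at (-10, 55) mm in the press's frame, axes as the press: where the nut's underside must come to bear. The vertical axis of nut and screw passes through it. The nut overhangs the boss all round, so fingertips gripping it may reach up to 7 mm below the nut's underside before they meet the flat bar.
- nut_center (a point): Centre (on the axis, half-way up) of the steel hexagonal jam nut, 30 mm across flats, 35 across corners, 10 thick; turns with it, z up, x square to a pair of flats (others every 60 degrees). Seated it is 5 mm above the seat; it starts 1.3 to 3.2 mm higher. Right-hand thread, 4 mm per turn: clockwise from above lowers it. Runs at about 0.03 N m until it seats.
- nip (a joint): How far the jam nut has been tightened past first touching the boss, rad, relative to the screw; 0 while it runs free. Tightening starts at about 0.35 N m and rises by 1 N m per rad; it stays where it is left. Well nipped is 0.2 to 0.3 rad (0.55 to 0.65 N m); from about 0.75 N m (0.4 rad) on, the stop screw turns along with the nut.
- screw_corner (a point): A top corner of the squared end (13 mm across flats) of the steel stop screw, 9 mm off its axis; turns with the screw. The screw, 20 mm across with a coarse thread, stands up through the nut, in the middle of any grasp on the nut; its top is 301 mm above the bench. It must stay as set; about 0.75 N m of friction holds it.
- cone_mid (a point): Bystander: a black thread cone, 68 mm across the foot, 98 mm tall, upright; this point is on its axis 50 mm up.
- jar_mid (a point): Bystander: a glass jar of snaps with a steel cap, 64 mm across, 75 mm tall, upright; this point is on its axis half-way up.
- block_mid (a point): Bystander: a wooden block 60 by 90 by 28 mm with three steel dies standing in it, up to 58 mm tall in all; this point is the middle of the wood.

How it is judged (in metres and radians):
On the way, in this order (a step that is already met when the one before it is completed fails the run):
1. the jam nut has been run down onto the boss (z of nut_center in the frame of seat below 0.0053 m).
2. the jam nut has been nipped up (value of joint nip above 0.12 rad), for 0.2 s.
At the end, for the whole second after the job is handed in: The jam nut bears on the boss (its centre within 0.3 mm of the seated height) and has been nipped up by 0.12 to 0.5 rad past first touch; the stop screw's corner is within 2 mm of where it started (about 12 degrees of turn); cone, jar and die block are within 20 mm of where they stood (value of joint nip between 0.12 and 0.5 rad and z of nut_center in the frame of seat below 0.0053 m and horizontal distance between nut_center and seat below 0.002 m and distance of screw_corner from where it was at the start of the episode below 0.002 m and distance of each of cone_mid, jar_mid, block_mid from where it was at the start of the episode below 0.02 m).
It fails at once if the stop screw is turned from its setting (its corner moved 2.5 mm, about 15 degrees) (distance of screw_corner from where it was at the start of the episode above 0.0025 m).
It fails at once if the bracket is pushed with 30 N or more (contact force between any of the fingers, the arm and bracket above 30 N).
It fails at once if a bystander is shoved or knocked over (distance of any of cone_mid, jar_mid, block_mid from where it was at the start of the episode above 0.03 m).
It also fails if it takes over 67 s, if anything falls off the work surface, if the arm or the gripper's body presses on something with over 40 N, if the wrist force passes 120 N, or if a joint passes its speed limit or range.

## Working session

There is one attempt and no reset: what is moved stays moved. The work goes in short steps, Python scripts to look and compute and a shell command to move; the robot and the scene stay as the last step left them, time stands still between calls to the robot, and variables do not carry over. Pictures are saved under pics/ and viewed, and the job is handed in when it is done.

```bash
mkdir -p pics; ls; cat > h.py <<'E'
import numpy as np,cv2
from workcell import ctrl
def toworld(p,im):
    R=cv2.Rodrigues(np.array(im["rvec"],float))[0]
    return R.T@(np.array(p,float)-np.array(im["tvec"],float).ravel())
def proj(P,im):
    return cv2.projectPoints(np.array(P,float).reshape(-1,3),np.array(im["rvec"],float),np.array(im["tvec"],float),np.array(im["camera_matrix"],float),np.array(im["dist"],float))[0].reshape(-1,2)
def save(im,n): cv2.imwrite("pics/"+n+".png",np.ascontiguousarray(im["pixels"][:,:,::-1]))
E
python3 - <<'E'
from h import *
o=ctrl.get_obs();print(o)
for c in ["scene","top","wrist"]:
    im=ctrl.get_image(c);save(im,c+"0")
    for q in ["press","bracket","nut_center","seat","screw_corner","cone_mid","jar_mid","block_mid"]:
        r=ctrl.spot_point(im,q)
        print(c,q,[(round(d["score"],2),toworld(d["position"],im).round(1).tolist()) for d in r[:2]])
E
```

```text
pics
{'t': 0.0, 'qpos': array([-1.33601036e+00,  4.23819051e-01,  1.63065965e+00,  2.00612731e-05,
        1.08859443e+00, -1.90111787e-02]), 'qvel': array([-1.32210394e-03, -7.45631136e-04, -5.26124714e-04,  1.77526202e-04,
       -7.21121168e-05, -3.19949241e-04]), 'joint_torque': array([-3.78195313e-03, -5.44632447e+01, -2.73671472e+01,  6.40626973e-02,
        2.27712805e-02, -1.11693560e-04]), 'ee_pos': array([ 156.82681029, -604.46139227,  229.92721429]), 'orientation': array([-2.48396672e+00,  1.92187235e+00,  1.79387139e-03]), 'ft_force': array([0.48337587, 0.15145029, 0.04632764]), 'moment': array([ 0.01795153, -0.01671609,  0.01247584]), 'width': 87.9278356428789}
scene press [(0.6, [517.5, -182.1, -1.3])]
scene bracket [(0.57, [510.3, -185.8, 238.3])]
scene nut_center [(0.5, [498.9, -127.6, 273.6])]
scene seat [(0.66, [496.9, -129.1, 262.3])]
scene screw_corner [(0.63, [495.1, -126.7, 295.6])]
scene cone_mid [(0.93, [425.6, -0.2, 50.0])]
scene jar_mid [(0.63, [573.4, 44.9, 35.3])]
scene block_mid [(0.86, [577.9, -358.5, 19.8])]
top press [(0.92, [521.6, -179.2, 0.2])]
top bracket [(0.74, [509.9, -182.7, 241.9])]
top nut_center [(0.49, [499.3, -128.8, 265.4])]
top seat [(0.73, [504.7, -128.2, 263.3])]
top screw_corner [(0.52, [494.8, -116.1, 300.4])]
top cone_mid [(0.74, [502.4, -127.7, 264.2]), (0.72, [426.6, 1.4, 51.6])]
top jar_mid [(0.7, [572.2, 48.9, 33.5])]
top block_mid [(0.57, [584.7, -358.1, 19.7])]
wrist press []
wrist bracket []
wrist nut_center []
wrist seat []
wrist screw_corner []
wrist cone_mid []
wrist jar_mid []
wrist block_mid []
```

View pics/scene0.png

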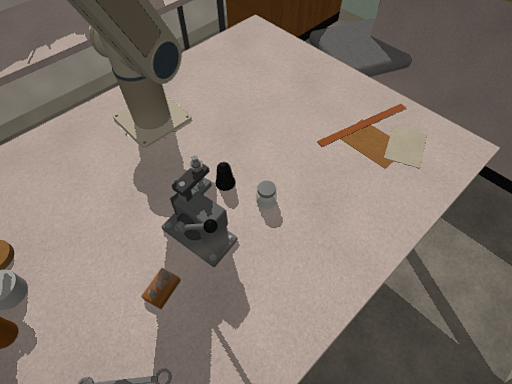

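View pics/top0.png

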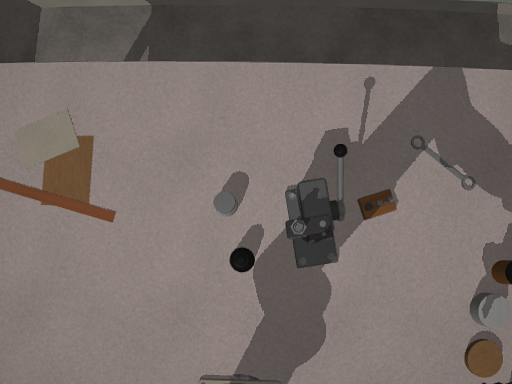

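```bash
python3 - <<'E'
import cv2
a=cv2.imread('pics/top0.png');
print(a.shape)
E
```

```text
(384, 512, 3)
```

```bash
cat >> h.py <<'E'
def plan(target,R_t=None):
    o=ctrl.get_obs();R=cv2.Rodrigues(np.array(o["orientation"],float))[0]
    print("t",round(o["t"],2),"pos",o["ee_pos"].round(1),"q",o["qpos"].round(3),"F",o["ft_force"].round(1),"M",o["moment"].round(3),"w",round(o["width"],1))
    print("R x",R[:,0].round(3),"z",R[:,2].round(3),"xang",round(np.degrees(np.arctan2(R[1,0],R[0,0])),2),"tool shift",(R.T@(np.array(target)-o["ee_pos"])).round(1))
    tilt=R.T@np.cross(R[:,2],[0,0,-1.]);print("tilt fix (tool rotvec)",tilt.round(4))
E
python3 - <<'E'
from h import *
plan([499,-128,400])
a=cv2.imread('pics/top0.png')
cv2.imwrite('pics/top0z.png',cv2.resize(a[165:280,260:380],None,fx=5,fy=5,interpolation=cv2.INTER_CUBIC))
E
```

```text
t 1.35 pos [ 156.9 -605.   230.7] q [-1.336  0.423  1.63  -0.     1.089 -0.019] F [-0.1 -0.5 -0.1] M [ 0.006 -0.017  0.046] w 87.7
R x [ 0.251 -0.968 -0.   ] z [-0. -0. -1.] xang -75.46 tool shift [-375.8 -450.8 -169.3]
tilt fix (tool rotvec) [ 0.  0. -0.]
```

View pics/top0z.png

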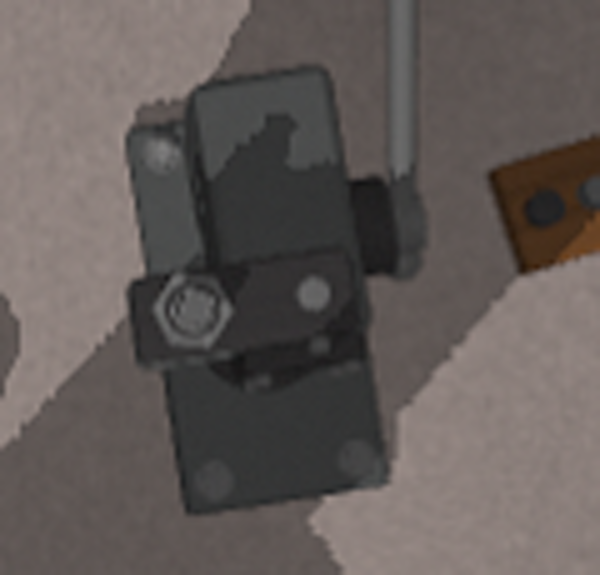

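```bash
python3 -m handwheel '[[[0,0,0],[0,0,-40],1],[[0,0,0],[0,0,-40],1],[[0,0,0],[0,0,-40],1],[[0,0,0],[-20,-24,-25],1],[[0,0,0],[-26,-31,-10],1],[[0,0,0],[-26,-31,-10],1],[[0,0,0],[-26,-31,0],1],[[0,0,0],[-26,-31,0],1],[[0,0,0],[-26,-31,0],1],[[0,0,0],[-26,-31,0],1]]'
python3 - <<'E'
from h import *
plan([499,-128,400])
E
```

```text
t: 2.18
ee_pos: [317.6, -379.6, 403.9]
orientation: [-2.472, 1.936, -0.004]
ft_force: [0.5, 0.3, 0.0]
width: 87.6
t 2.18 pos [ 317.6 -379.6  403.9] q [-0.899  0.059  1.705  0.002  1.376  0.429] F [0.5 0.3 0. ] M [-0.022 -0.039  0.023] w 87.6
R x [ 0.24  -0.971  0.001] z [ 0.003 -0.001 -1.   ] xang -76.13 tool shift [-200.8 -236.5    4.3]
tilt fix (tool rotvec) [-0.0026 -0.0013  0.    ]
```

```bash
python3 -m handwheel '[[[0,0,0],[-26,-31,0],1],[[0,0,0],[-26,-31,0],1],[[0,0,0],[-26,-31,0],1],[[0,0,0],[-26,-31,0],1],[[0,0,0],[-26,-31,0],1],[[0,0,0],[-26,-31,0],1],[[0,0,0],[-18,-22,0],1],[[0,0,0],[-8,-9,0],1],[[0,0,0],[0,0,0],1],[[0,0,0],[0,0,0],1]]'
python3 - <<'E'
from h import *
plan([499,-128,400])
im=ctrl.get_image("wrist");save(im,"w1")
for q in ["bracket","nut_center","seat","screw_corner"]:
    r=ctrl.spot_point(im,q)
    print(q,[(round(d["score"],2),toworld(d["position"],im).round(1).tolist()) for d in r[:2]])
print(proj([[499,-128,273]],im))
E
```

```text
t: 3.02
ee_pos: [490.8, -134.6, 406.8]
orientation: [-2.478, 1.925, -0.014]
ft_force: [0.5, -0.6, -0.7]
width: 87.6
t 3.02 pos [ 490.8 -134.6  406.8] q [-0.291  0.077  1.678  0.     1.376  1.029] F [ 0.5 -0.6 -0.7] M [ 0.006  0.056 -0.038] w 87.6
R x [ 0.248 -0.969  0.005] z [ 0.009 -0.002 -1.   ] xang -75.67 tool shift [-4.4 -9.6  6.8]
tilt fix (tool rotvec) [-0.0082 -0.0046 -0.    ]
bracket [(0.84, [506.0, -186.0, 238.6])]
nut_center [(0.7, [498.6, -126.0, 268.0])]
seat [(0.55, [497.1, -130.3, 262.1])]
screw_corner [(0.95, [490.3, -120.6, 299.4]), (0.5, [418.1, -1.2, 52.5])]
[[253.38816718 177.3611295 ]]
```

View pics/w1.png

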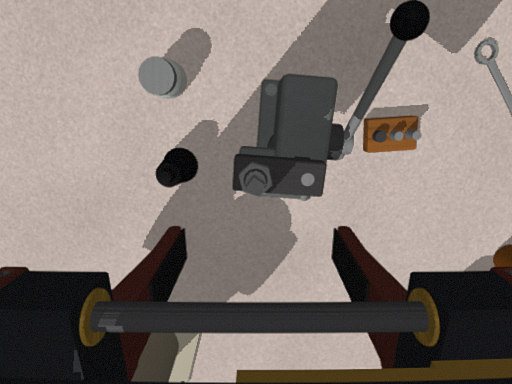

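```bash
python3 - <<'E'
from h import *
im=ctrl.get_image("wrist")
a=np.ascontiguousarray(im["pixels"][:,:,::-1])
x0,y0,s=215,135,8
z=cv2.resize(a[y0:y0+70,x0:x0+80],None,fx=s,fy=s,interpolation=cv2.INTER_CUBIC)
# hypotheses: seat circle, axis, screw top
def dr(P,c,closed=True):
    u=((proj(P,im)-[x0,y0]+.5)*s-.5).round().astype(int); cv2.polylines(z,[u],closed,c,1)
ax=np.array([500,-128.5])
t=np.linspace(0,2*np.pi,40)
dr(np.c_[ax[0]+10*np.cos(t),ax[1]+10*np.sin(t),0*t+301],(0,255,255))
cv2.imwrite("pics/w1z.png",z)
E
```

```text
(no output)
```

View pics/w1z.png

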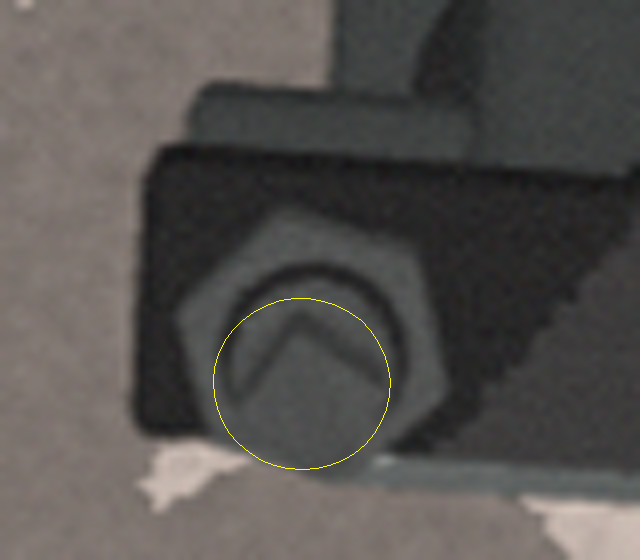

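```bash
python3 - <<'E'
from h import *
from scipy.optimize import least_squares
im=ctrl.get_image("wrist")
x0,y0,s=215,135,8
c=(np.array([[285,207],[415,245],[447,385],[178,318]])+.5)/s-.5+[x0,y0]
def hexp(p,z):
    x,y,a=p; th=a+np.radians(30+60*np.arange(6)); return np.c_[x+20.2*0+17.5*np.cos(th),y+17.5*np.sin(th),0*th+z]
for z in (274.5,276):
  best=None
  for a0 in np.radians([0,20,40]):
    def f(p):
        u=proj(hexp(p,z),im); d=c[:,None]-u[None]
        k=np.argmin((d**2).sum(2),1); return d[range(4),k].ravel()
    r=least_squares(f,[500,-128,a0])
    if best is None or r.cost<best.cost: best=r
  print(z,best.x[:2].round(1),np.degrees(best.x[2])%60,best.fun.round(2))
p=best.x
a=np.ascontiguousarray(im["pixels"][:,:,::-1])
z=cv2.resize(a[y0:y0+70,x0:x0+80],None,fx=s,fy=s,interpolation=cv2.INTER_CUBIC)
for zz in(266,276):
    cv2.polylines(z,[((proj(hexp(p,zz),im)-[x0,y0]+.5)*s-.5).round().astype(int)],True,(0,255,255),1)
cv2.imwrite("pics/w1h.png",z)
plan([p[0],p[1],400])
E
```

```text
274.5 [ 498.4 -130.2] 58.854165850814745 [ 0.82 -0.62 -0.22 -0.51 -0.57  0.26 -0.05  0.88]
276 [ 498.7 -130.2] 58.852982410010796 [ 0.86 -0.57 -0.27 -0.48 -0.64  0.19  0.04  0.87]
t 3.37 pos [ 490.2 -136.   406.9] q [-0.294  0.077  1.679  0.     1.376  1.03 ] F [0.8 0.2 0.8] M [ 0.005  0.017 -0.02 ] w 87.8
R x [ 0.244 -0.97   0.005] z [ 0.009 -0.002 -1.   ] xang -75.87 tool shift [-3.6 -9.6  7. ]
tilt fix (tool rotvec) [-0.0085 -0.0046  0.    ]
```

View pics/w1h.png

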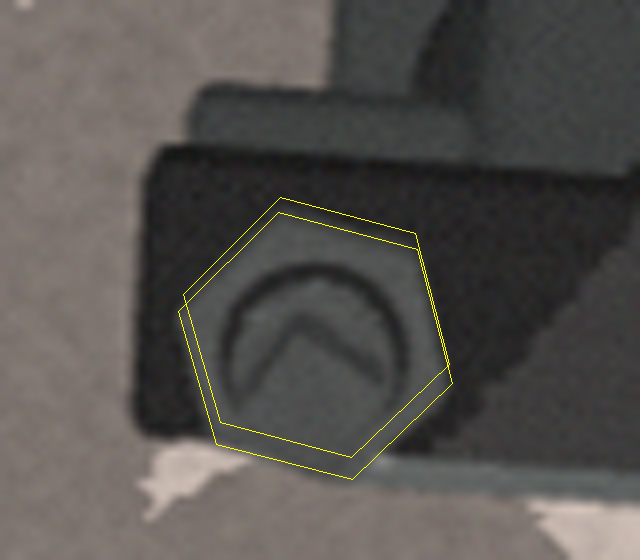

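```bash
python3 -m handwheel '[[[-0.008,-0.005,-0.12],[0,0,0],1],[[0,0,-0.124],[0,0,0],1],[[0,0,-0.124],[0,0,0],1],[[0,0,-0.124],[0,0,0],1],[[0,0,-0.124],[0,0,0],1],[[0,0,-0.124],[0,0,0],1],[[0,0,-0.124],[0,0,0],1],[[0,0,-0.124],[0,0,0],1],[[0,0,-0.124],[0,0,0],1],[[0,0,-0.124],[0,0,0],1]]' >/dev/null
python3 -m handwheel '[[[0,0,-0.124],[0,0,0],1],[[0,0,-0.124],[0,0,0],1],[[0,0,-0.124],[0,0,0],1],[[0,0,-0.124],[0,0,0],1],[[0,0,-0.124],[0,0,0],1],[[0,0,-0.124],[0,0,0],1],[[0,0,-0.124],[0,0,0],1],[[0,0,-0.124],[0,0,0],1],[[0,0,-0.124],[0,0,0],1],[[0,0,-0.124],[0,0,0],1]]'
python3 - <<'E'
from h import *
plan([499,-128.8,400])
E
```

```text
t: 5.03
ee_pos: [484.3, -148.6, 408.1]
orientation: [2.615, 1.738, 0.0]
ft_force: [-0.6, -0.2, 0.1]
width: 87.9
t 5.03 pos [ 484.3 -148.6  408.1] q [-3.210e-01  7.700e-02  1.676e+00 -1.000e-03  1.387e+00 -1.493e+00] F [-0.6 -0.2  0.1] M [ 0.001 -0.122  0.044] w 87.9
R x [ 0.387  0.922 -0.001] z [ 0.001 -0.002 -1.   ] xang 67.21 tool shift [23.9  5.9  8. ]
tilt fix (tool rotvec) [ 0.0016  0.001  -0.    ]
```

```bash
python3 -m handwheel '[[[0,0,-0.124],[0,0,0],1],[[0,0,-0.124],[0,0,0],1],[[0,0,-0.124],[0,0,0],1],[[0,0,-0.124],[0,0,0],1],[[0,0,-0.124],[0,0,0],1],[[0,0,-0.124],[0,0,0],1],[[0,0,-0.11],[0,0,0],1],[[0,0,-0.06],[0,0,0],1],[[0,0,0],[0,0,0],1],[[0,0,0],[0,0,0],1]]'
python3 - <<'E'
from h import *
plan([499,-128.8,400])
E
```

```text
t: 5.87
ee_pos: [481.4, -154.5, 408.6]
orientation: [1.559, 2.724, -0.002]
ft_force: [0.3, 1.1, 0.3]
width: 87.7
t 5.87 pos [ 481.4 -154.5  408.6] q [-3.330e-01  7.400e-02  1.678e+00 -2.000e-03  1.387e+00 -2.435e+00] F [0.3 1.1 0.3] M [ 0.112 -0.111 -0.041] w 87.7
R x [-0.507  0.862 -0.003] z [ 0.002 -0.002 -1.   ] xang 120.43 tool shift [13.3 28.2  8.6]
tilt fix (tool rotvec) [0.0003 0.0029 0.    ]
```

```bash
python3 -m handwheel '[[[0,0.003,0.025],[13.3,28.2,10],1],[[0,0,0],[0,0,30],1],[[0,0,0],[0,0,30],1],[[0,0,0],[0,0,13],1],[[0,0,0],[0,0,0],1],[[0,0,0],[0,0,0],1],[[0,0,0],[0,0,0],1],[[0,0,0],[0,0,0],1],[[0,0,0],[0,0,0],1],[[0,0,0],[0,0,0],1]]'
python3 - <<'E'
from h import *
plan([499,-128.8,320])
im=ctrl.get_image("wrist");save(im,"w2")
for q in ["nut_center","seat","screw_corner"]:
    r=ctrl.spot_point(im,q)
    print(q,[(round(d["score"],2),toworld(d["position"],im).round(1).tolist()) for d in r[:2]])
im=ctrl.get_image("top");save(im,"t2")
im=ctrl.get_image("scene");save(im,"s2")
E
```

```text
t: 6.7
ee_pos: [502.0, -131.0, 328.6]
orientation: [1.618, 2.681, 0.005]
ft_force: [0.2, 0.4, 1.1]
width: 88.3
t 6.7 pos [ 502.  -131.   328.6] q [-0.278  0.154  1.766  0.     1.211 -2.334] F [0.2 0.4 1.1] M [ 0.062 -0.081 -0.032] w 88.3
R x [-0.466  0.885 -0.007] z [ 0.01  -0.003 -1.   ] xang 117.76 tool shift [ 3.5 -1.7  8.5]
tilt fix (tool rotvec) [0.0078 0.0073 0.    ]
nut_center [(0.79, [496.7, -127.2, 272.4])]
seat [(0.8, [494.1, -128.9, 261.8])]
screw_corner [(0.73, [492.0, -120.1, 297.7])]
```

View pics/w2.png

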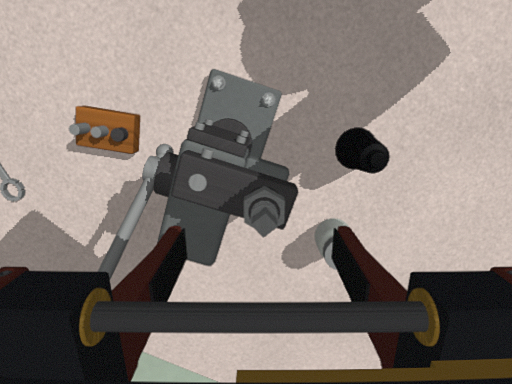

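View pics/s2.png

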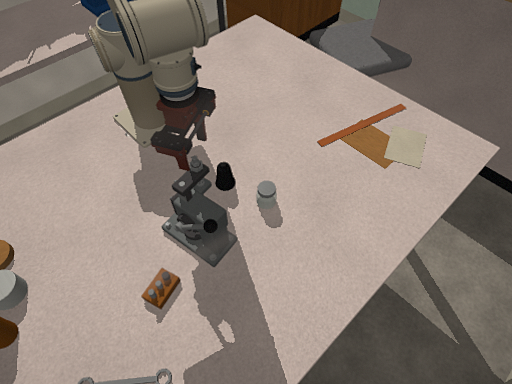

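```bash
python3 - <<'E'
from h import *
im=ctrl.get_image("wrist")
a=np.ascontiguousarray(im["pixels"][:,:,::-1])
x0,y0,s=230,175,8
z=cv2.resize(a[y0:y0+70,x0:x0+70],None,fx=s,fy=s,interpolation=cv2.INTER_CUBIC)
z=cv2.convertScaleAbs(z,alpha=1.8)
for ang,c in((59,(0,255,255)),):
    th=np.radians(ang+30+60*np.arange(6))
    for zz in(265.5,275.5):
        P=np.c_[499+17.5*np.cos(th),-128.8+17.5*np.sin(th),0*th+zz]
        cv2.polylines(z,[((proj(P,im)-[x0,y0]+.5)*s-.5).round().astype(int)],True,c,1)
t=np.linspace(0,2*np.pi,40)
P=np.c_[499+9*np.cos(t),-128.8+9*np.sin(t),0*t+301]
cv2.polylines(z,[((proj(P,im)-[x0,y0]+.5)*s-.5).round().astype(int)],True,(0,255,0),1)
cv2.imwrite("pics/w2z.png",z)
E
```

```text
(no output)
```

View pics/w2z.png

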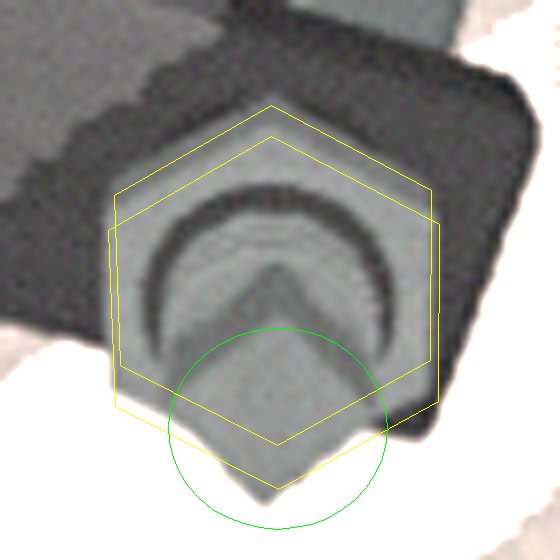

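```bash
python3 - <<'E'
from h import *
plan([498.4,-129.9,268.5])
E
python3 -m handwheel '[[[0.008,0.007,-0.02],[2,-3.5,0],1],[[0,0,0],[0,0,0],1],[[0,0,0],[0,0,20],1],[[0,0,0],[0,0,18],1],[[0,0,0],[0,0,10],1],[[0,0,0],[0,0,4],1],[[0,0,0],[0,0,0],1],[[0,0,0],[0,0,0],1],[[0,0,0],[0,0,0],1],[[0,0,0],[0,0,0],1]]'
python3 - <<'E'
from h import *
plan([498.4,-129.9,268.5])
E
```

```text
t 7.05 pos [ 501.5 -130.8  327.5] q [-0.278  0.155  1.767  0.     1.211 -2.334] F [-0.1 -0.1 -0.1] M [ 0.04  -0.106  0.047] w 87.8
R x [-0.466  0.885 -0.006] z [ 0.009 -0.002 -1.   ] xang 117.79 tool shift [ 2.6 -2.7 59. ]
tilt fix (tool rotvec) [0.0065 0.006  0.    ]
t: 7.88
ee_pos: [498.1, -131.0, 275.7]
orientation: [-1.591, -2.709, 0.001]
ft_force: [0.4, -0.2, -0.0]
width: 87.9
t 7.88 pos [ 498.1 -131.   275.7] q [-2.800e-01  2.070e-01  1.827e+00 -1.000e-03  1.108e+00 -2.359e+00] F [ 0.4 -0.2 -0. ] M [ 0.099 -0.097  0.04 ] w 87.9
R x [-0.487  0.874 -0.   ] z [-0.    -0.001 -1.   ] xang 119.13 tool shift [0.8 0.8 7.2]
tilt fix (tool rotvec) [-0.0006  0.0002 -0.    ]
```

```bash
python3 -m handwheel '[[[0,0,0],[0.8,0.8,5],1],[[0,0,0],[0,0,2],1],[[0,0,0],[0,0,0],1],[[0,0,0],[0,0,0],0.5],[[0,0,0],[0,0,0],0.5],[[0,0,0],[0,0,0],0.5],[[0,0,0],[0,0,0],0.5],[[0,0,0],[0,0,0],0.5],[[0,0,0],[0,0,0],0.5],[[0,0,0],[0,0,0],0.5]]'
python3 - <<'E'
from h import *
plan([498.4,-129.9,268.5])
im=ctrl.get_image("wrist");save(im,"w3")
E
```

```text
t: 8.72
ee_pos: [499.6, -130.1, 270.1]
orientation: [1.589, 2.706, 0.0]
ft_force: [0.5, -0.7, -0.6]
width: 46.1
t 8.72 pos [ 499.6 -130.1  270.1] q [-2.770e-01  2.140e-01  1.833e+00 -1.000e-03  1.092e+00 -2.356e+00] F [ 0.5 -0.7 -0.6] M [ 0.103 -0.129 -0.032] w 46.1
R x [-0.487  0.873 -0.003] z [ 0.003 -0.002 -1.   ] xang 119.14 tool shift [ 0.7 -1.   1.6]
tilt fix (tool rotvec) [0.0021 0.003  0.    ]
```

View pics/w3.png

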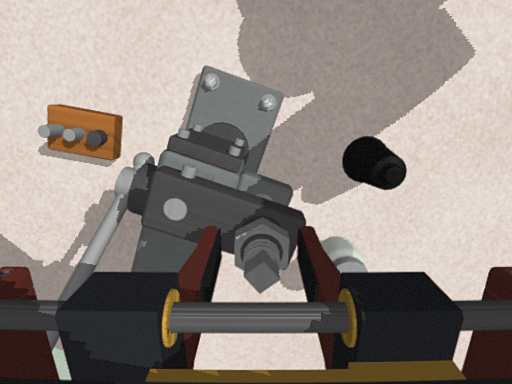

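```bash
python3 -m handwheel '[[[0,0,0],[0.5,-0.8,1.5],0.5],[[0,0,0],[0,0,0],0.5],[[0,0,0],[0,0,0],0],[[0,0,0],[0,0,0],0],[[0,0,0],[0,0,0],0],[[0,0,0],[0,0,0],0],[[0,0,0],[0,0,0],0],[[0,0,0],[0,0,0],0],[[0,0,0],[0,0,0],0],[[0,0,0],[0,0,0],0]]'
python3 - <<'E'
from h import *
plan([498.4,-129.9,268.5])
E
```

```text
t: 9.6
ee_pos: [498.0, -129.5, 268.4]
orientation: [1.59, 2.707, 0.001]
ft_force: [-0.8, 0.1, -1.0]
width: 30.0
t 9.6 pos [ 498.  -129.5  268.4] q [-0.278  0.214  1.837  0.     1.089 -2.357] F [-0.8  0.1 -1. ] M [ 0.152 -0.036  0.019] w 30.0
R x [-0.487  0.874 -0.002] z [ 0.002 -0.001 -1.   ] xang 119.13 tool shift [-0.5  0.1 -0.1]
tilt fix (tool rotvec) [0.0017 0.0016 0.    ]
```

```bash
python3 -m handwheel '[[[0,0,0.08],[0,0,0.06],0],[[0,0,0.08],[0,0,0.06],0],[[0,0,0.08],[0,0,0.06],0],[[0,0,0.08],[0,0,0.06],0],[[0,0,0.08],[0,0,0.06],0],[[0,0,0.08],[0,0,0.06],0],[[0,0,0.08],[0,0,0.06],0],[[0,0,0.08],[0,0,0.06],0],[[0,0,0.08],[0,0,0.06],0],[[0,0,0.08],[0,0,0.06],0]]'
python3 - <<'E'
from h import *
plan([498.2,-129.6,268])
E
```

```text
t: 10.43
ee_pos: [498.0, -129.5, 267.9]
orientation: [2.552, 1.829, 0.002]
ft_force: [-1.0, 0.9, 0.6]
width: 29.6
t 10.43 pos [ 498.  -129.5  267.9] q [-0.277  0.214  1.837 -0.     1.088 -1.521] F [-1.   0.9  0.6] M [0.148 0.004 0.007] w 29.6
R x [ 0.321  0.947 -0.   ] z [ 0.002 -0.001 -1.   ] xang 71.28 tool shift [-0.   0.2 -0.1]
tilt fix (tool rotvec) [ 0.0021  0.0001 -0.    ]
```

```bash
python3 -m handwheel '[[[0,0,0.08],[0,0,0.06],0],[[0,0,0.08],[0,0,0.06],0],[[0,0,0.08],[0,0,0.06],0],[[0,0,0.08],[0,0,0.06],0],[[0,0,0.08],[0,0,0.06],0],[[0,0,0.08],[0,0,0.06],0],[[0,0,0.08],[0,0,0.06],0],[[0,0,0.08],[0,0,0.06],0],[[0,0,0.08],[0,0,0.06],0],[[0,0,0.08],[0,0,0.06],0]]'
python3 - <<'E'
from h import *
plan([498.2,-129.6,267.5])
im=ctrl.get_image("wrist");save(im,"w4")
E
```

```text
t: 11.27
ee_pos: [498.0, -129.5, 267.3]
orientation: [3.077, 0.629, 0.002]
ft_force: [0.6, -0.2, 1.3]
width: 29.5
t 11.27 pos [ 498.  -129.5  267.3] q [-2.770e-01  2.150e-01  1.838e+00 -1.000e-03  1.087e+00 -6.800e-01] F [ 0.6 -0.2  1.3] M [ 0.027 -0.002  0.057] w 29.5
R x [0.92  0.393 0.001] z [ 0.002 -0.001 -1.   ] xang 23.12 tool shift [ 0.1  0.2 -0.2]
tilt fix (tool rotvec) [ 0.0016 -0.001   0.    ]
```

View pics/w4.png

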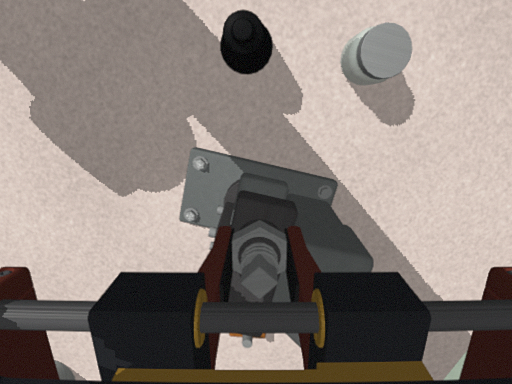

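```bash
python3 -m handwheel '[[[0,0,0.03],[0,0,0.02],0],[[0,0,0.03],[0,0,0.02],0],[[0,0,0.03],[0,0,0.02],0],[[0,0,0.03],[0,0,0.02],0],[[0,0,0.03],[0,0,0.02],0],[[0,0,0.03],[0,0,0.02],0],[[0,0,0.03],[0,0,0.02],0],[[0,0,0.03],[0,0,0.02],0],[[0,0,0.03],[0,0,0.02],0],[[0,0,0.03],[0,0,0.02],0]]'
python3 - <<'E'
from h import *
plan([498.2,-129.6,267.1])
E
```

```text
t: 12.15
ee_pos: [498.0, -129.5, 267.1]
orientation: [3.136, 0.166, 0.002]
ft_force: [0.2, 0.8, 0.6]
width: 29.9
t 12.15 pos [ 498.  -129.5  267.1] q [-2.770e-01  2.160e-01  1.838e+00 -1.000e-03  1.087e+00 -3.820e-01] F [0.2 0.8 0.6] M [0.061 0.01  0.048] w 29.9
R x [0.994 0.105 0.001] z [ 0.001 -0.001 -1.   ] xang 6.05 tool shift [0.2 0.1 0. ]
tilt fix (tool rotvec) [ 0.0013 -0.0009 -0.    ]
```

```bash
cat > s.py <<'E'
from h import *
plan([498.2,-129.6,267])
E
python3 -m handwheel '[[[0,0,0.025],[0,0,0.016],0],[[0,0,0.025],[0,0,0.016],0],[[0,0,0.025],[0,0,0.016],0],[[0,0,0.025],[0,0,0.016],0],[[0,0,0.025],[0,0,0.016],0],[[0,0,0.025],[0,0,0.016],0],[[0,0,0.025],[0,0,0.016],0],[[0,0,0.025],[0,0,0.016],0],[[0,0,0.025],[0,0,0.016],0],[[0,0,0.025],[0,0,0.016],0]]'
python3 s.py
```

```text
t: 12.98
ee_pos: [498.0, -129.5, 267.0]
orientation: [3.132, -0.237, 0.001]
ft_force: [-0.5, 0.6, 0.9]
width: 29.8
t 12.98 pos [ 498.  -129.5  267. ] q [-2.770e-01  2.160e-01  1.838e+00 -1.000e-03  1.087e+00 -1.250e-01] F [-0.5  0.6  0.9] M [0.066 0.077 0.067] w 29.8
R x [ 0.989 -0.151  0.001] z [ 0.001 -0.001 -1.   ] xang -8.67 tool shift [ 0.2  0.1 -0. ]
tilt fix (tool rotvec) [ 0.001  -0.0009  0.    ]
```

```bash
python3 -m handwheel '[[[0,0,0.025],[0,0,0.016],0],[[0,0,0.025],[0,0,0.016],0],[[0,0,0.025],[0,0,0.016],0],[[0,0,0.025],[0,0,0.016],0],[[0,0,0.025],[0,0,0.016],0],[[0,0,0.025],[0,0,0.016],0],[[0,0,0.025],[0,0,0.016],0],[[0,0,0.025],[0,0,0.016],0],[[0,0,0.025],[0,0,0.016],0],[[0,0,0.025],[0,0,0.016],0]]'
python3 s.py
```

```text
t: 13.82
ee_pos: [498.1, -129.5, 266.8]
orientation: [3.075, -0.64, 0.001]
ft_force: [-0.4, -0.1, -0.0]
width: 29.5
t 13.82 pos [ 498.1 -129.5  266.8] q [-2.770e-01  2.160e-01  1.838e+00 -1.000e-03  1.087e+00  1.340e-01] F [-0.4 -0.1 -0. ] M [-0.001  0.148  0.044] w 29.5
R x [ 0.917 -0.399  0.001] z [ 0.001 -0.001 -1.   ] xang -23.5 tool shift [ 0.2  0.  -0.2]
tilt fix (tool rotvec) [ 0.0007 -0.001  -0.    ]
```

```bash
python3 -m handwheel '[[[0,0,0.025],[0,0,0.016],0],[[0,0,0.025],[0,0,0.016],0],[[0,0,0.025],[0,0,0.016],0],[[0,0,0.025],[0,0,0.016],0],[[0,0,0.025],[0,0,0.016],0],[[0,0,0.025],[0,0,0.016],0],[[0,0,0.025],[0,0,0.016],0],[[0,0,0.025],[0,0,0.016],0],[[0,0,0.025],[0,0,0.016],0],[[0,0,0.025],[0,0,0.016],0]]'
python3 s.py
```

```text
t: 14.65
ee_pos: [498.1, -129.5, 266.7]
orientation: [2.967, -1.031, 0.001]
ft_force: [-0.4, 0.7, 1.3]
width: 29.5
t 14.65 pos [ 498.1 -129.5  266.7] q [-2.770e-01  2.170e-01  1.838e+00 -1.000e-03  1.087e+00  3.920e-01] F [-0.4  0.7  1.3] M [ 0.065  0.145 -0.019] w 29.5
R x [ 0.784 -0.62   0.001] z [ 0.    -0.001 -1.   ] xang -38.33 tool shift [ 0.2  0.  -0.3]
tilt fix (tool rotvec) [ 0.0005 -0.0008  0.    ]
```

```bash
python3 -m handwheel '[[[0,0,0.025],[0,0,0.016],0],[[0,0,0.025],[0,0,0.016],0],[[0,0,0.025],[0,0,0.016],0],[[0,0,0.025],[0,0,0.016],0],[[0,0,0.025],[0,0,0.016],0],[[0,0,0.025],[0,0,0.016],0],[[0,0,0.025],[0,0,0.016],0],[[0,0,0.025],[0,0,0.016],0],[[0,0,0.025],[0,0,0.016],0],[[0,0,0.025],[0,0,0.016],0]]'
python3 s.py
```

```text
t: 15.48
ee_pos: [498.1, -129.5, 266.5]
orientation: [2.809, -1.406, 0.001]
ft_force: [-0.5, 0.7, -0.1]
width: 29.4
t 15.48 pos [ 498.1 -129.5  266.5] q [-2.770e-01  2.170e-01  1.838e+00 -1.000e-03  1.087e+00  6.510e-01] F [-0.5  0.7 -0.1] M [0.15  0.092 0.02 ] w 29.4
R x [ 0.599 -0.8    0.001] z [ 0.    -0.001 -1.   ] xang -53.17 tool shift [ 0.2 -0.1 -0.5]
tilt fix (tool rotvec) [ 0.0003 -0.0006  0.    ]
```

```bash
python3 -m handwheel '[[[0,0,0.025],[0,0,0.012],0],[[0,0,0.025],[0,0,0.012],0],[[0,0,0.025],[0,0,0.012],0],[[0,0,0.025],[0,0,0.012],0],[[0,0,0.025],[0,0,0.012],0],[[0,0,0.025],[0,0,0.012],0],[[0,0,0.025],[0,0,0.012],0],[[0,0,0.025],[0,0,0.012],0],[[0,0,0.025],[0,0,0.012],0],[[0,0,0.025],[0,0,0.012],0]]'
python3 s.py
```

```text
t: 16.32
ee_pos: [498.1, -129.5, 266.3]
orientation: [2.604, -1.757, 0.0]
ft_force: [-0.6, -1.0, 0.7]
width: 29.8
t 16.32 pos [ 498.1 -129.5  266.3] q [-0.277  0.217  1.838 -0.     1.087  0.91 ] F [-0.6 -1.   0.7] M [0.101 0.101 0.003] w 29.8
R x [ 0.374 -0.927  0.   ] z [-0. -0. -1.] xang -68.02 tool shift [ 0.1 -0.1 -0.7]
tilt fix (tool rotvec) [ 0.0002 -0.0003  0.    ]
```

```bash
python3 -m handwheel '[[[0,0,0.025],[0,0,0.012],0],[[0,0,0.025],[0,0,0.012],0],[[0,0,0.025],[0,0,0.012],0],[[0,0,0.025],[0,0,0.012],0],[[0,0,0.025],[0,0,0.012],0],[[0,0,0.025],[0,0,0.012],0],[[0,0,0.025],[0,0,0.012],0],[[0,0,0.025],[0,0,0.012],0],[[0,0,0.025],[0,0,0.012],0],[[0,0,0.025],[0,0,0.012],0]]'
python3 s.py
```

```text
t: 17.15
ee_pos: [498.1, -129.5, 266.2]
orientation: [2.355, -2.079, -0.0]
ft_force: [-0.4, 0.5, 1.2]
width: 29.6
t 17.15 pos [ 498.1 -129.5  266.2] q [-0.278  0.217  1.838 -0.     1.086  1.169] F [-0.4  0.5  1.2] M [0.14  0.084 0.079] w 29.6
R x [ 0.124 -0.992  0.   ] z [-0. -0. -1.] xang -82.87 tool shift [ 0.1 -0.1 -0.8]
tilt fix (tool rotvec) [ 0.0001 -0.      0.    ]
```

```bash
python3 -m handwheel '[[[0,0,0.025],[0,0,0.012],0],[[0,0,0.025],[0,0,0.012],0],[[0,0,0.025],[0,0,0.012],0],[[0,0,0.025],[0,0,0.012],0],[[0,0,0.025],[0,0,0.012],0],[[0,0,0.025],[0,0,0.012],0],[[0,0,0.025],[0,0,0.012],0],[[0,0,0.025],[0,0,0.012],0],[[0,0,0.025],[0,0,0.012],0],[[0,0,0.025],[0,0,0.012],0]]'
python3 s.py
```

```text
t: 17.98
ee_pos: [498.1, -129.5, 266.0]
orientation: [-2.067, 2.366, 0.001]
ft_force: [-0.2, 0.5, 0.3]
width: 29.3
t 17.98 pos [ 498.1 -129.5  266. ] q [-0.278  0.218  1.838  0.     1.086  1.428] F [-0.2  0.5  0.3] M [0.161 0.084 0.056] w 29.3
R x [-0.134 -0.991 -0.   ] z [-0.  0. -1.] xang -97.72 tool shift [ 0.1 -0.2 -1. ]
tilt fix (tool rotvec) [0.0002 0.0003 0.    ]
```

```bash
python3 -m handwheel '[[[0,0,0.025],[0,0,0.01],0],[[0,0,0.025],[0,0,0.01],0],[[0,0,0.025],[0,0,0.01],0],[[0,0,0.025],[0,0,0.01],0],[[0,0,0.025],[0,0,0.01],0],[[0,0,0.025],[0,0,0.01],0],[[0,0,0.025],[0,0,0.01],0],[[0,0,0.025],[0,0,0.01],0],[[0,0,0.025],[0,0,0.01],0],[[0,0,0.025],[0,0,0.01],0]]'
python3 s.py
python3 - <<'E'
from h import *
im=ctrl.get_image("wrist")
a=np.ascontiguousarray(im["pixels"][:,:,::-1])
cv2.imwrite("pics/w5.png",cv2.resize(a[190:320,180:340],None,fx=4,fy=4,interpolation=cv2.INTER_CUBIC))
E
```

```text
t: 18.82
ee_pos: [498.1, -129.5, 265.8]
orientation: [-1.744, 2.613, 0.001]
ft_force: [-0.2, 0.2, 0.4]
width: 29.6
t 18.82 pos [ 498.1 -129.5  265.8] q [-2.780e-01  2.180e-01  1.838e+00  1.000e-03  1.086e+00  1.686e+00] F [-0.2  0.2  0.4] M [ 0.229 -0.001  0.354] w 29.6
R x [-0.383 -0.924 -0.001] z [-0.     0.001 -1.   ] xang -112.54 tool shift [-0.  -0.2 -1.2]
tilt fix (tool rotvec) [0.0003 0.0005 0.    ]
```

View pics/w5.png

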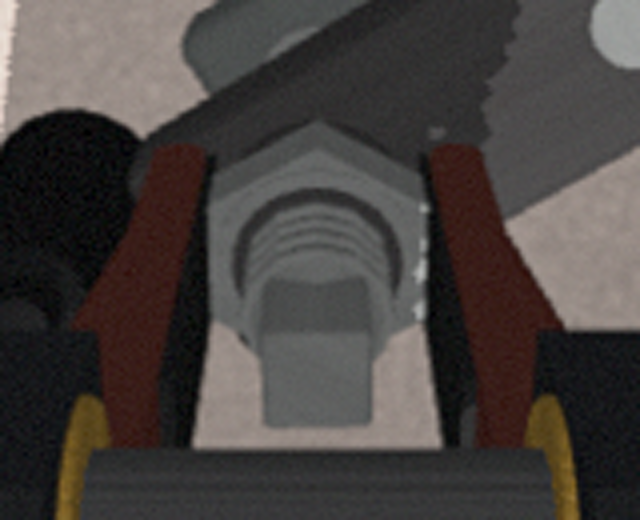

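```bash
python3 s.py; python3 -m handwheel '[[[0,0,0.02],[0,0,0],0],[[0,0,0.02],[0,0,0],0],[[0,0,0.02],[0,0,0],0],[[0,0,0.02],[0,0,0],0],[[0,0,0.02],[0,0,0],0],[[0,0,0.02],[0,0,0],0],[[0,0,0.02],[0,0,0],0],[[0,0,0],[0,0,0],0],[[0,0,0],[0,0,0],0],[[0,0,0],[0,0,0],0]]'
python3 s.py
```

```text
t 18.87 pos [ 498.1 -129.5  265.8] q [-2.780e-01  2.180e-01  1.838e+00  1.000e-03  1.086e+00  1.687e+00] F [-0.7 -0.   0. ] M [0.169 0.091 0.335] w 29.2
R x [-0.385 -0.923 -0.   ] z [-0.     0.001 -1.   ] xang -112.62 tool shift [-0.  -0.1 -1.2]
tilt fix (tool rotvec) [ 0.0003  0.0005 -0.    ]
t: 19.7
ee_pos: [498.1, -129.5, 265.9]
orientation: [1.543, -2.736, -0.0]
ft_force: [-0.2, 0.5, 0.3]
width: 29.5
t 19.7 pos [ 498.1 -129.5  265.9] q [-0.277  0.218  1.838 -0.     1.086  1.838] F [-0.2  0.5  0.3] M [0.179 0.1   0.55 ] w 29.5
R x [-0.518 -0.856  0.   ] z [-0. -0. -1.] xang -121.18 tool shift [-0.  -0.1 -1.1]
tilt fix (tool rotvec) [ 0.0002 -0.0003 -0.    ]
```

```bash
python3 -m handwheel '[[[0,0,0.02],[0,0,0],0],[[0,0,0.02],[0,0,0],0],[[0,0,0.015],[0,0,0],0],[[0,0,0],[0,0,0],0],[[0,0,0],[0,0,0],0],[[0,0,0],[0,0,0],0],[[0,0,0],[0,0,0],0],[[0,0,0],[0,0,0],0],[[0,0,0],[0,0,0],0],[[0,0,0],[0,0,0],0]]'
python3 s.py
python3 - <<'E'
from h import *
for i in range(3):
    im=ctrl.get_image("wrist"); print(ctrl.get_obs()["moment"].round(3))
    r=ctrl.spot_point(im,"nut_center"); print([(round(d["score"],2),toworld(d["position"],im).round(1).tolist()) for d in r[:1]])
save(im,"w6")
E
```

```text
t: 20.53
ee_pos: [498.1, -129.5, 265.8]
orientation: [1.46, -2.781, 0.0]
ft_force: [-1.0, 0.5, 0.6]
width: 29.9
t 20.53 pos [ 498.1 -129.5  265.8] q [-0.277  0.218  1.838 -0.     1.086  1.898] F [-1.   0.5  0.6] M [0.198 0.081 0.537] w 29.9
R x [-0.568 -0.823  0.   ] z [-0. -0. -1.] xang -124.62 tool shift [-0.  -0.2 -1.2]
tilt fix (tool rotvec) [ 0.0001 -0.0004  0.    ]
[0.167 0.094 0.512]
[(0.88, [497.3, -130.3, 265.6])]
[0.215 0.071 0.531]
[(0.57, [496.9, -126.6, 267.3])]
[0.187 0.037 0.536]
[(0.55, [495.2, -127.5, 265.9])]
```

```bash
python3 - <<'E'
from h import *
im=ctrl.get_image("wrist")
a=np.ascontiguousarray(im["pixels"][:,:,::-1])
x0,y0,s=215,200,6
z=cv2.resize(a[y0:y0+100,x0:x0+100],None,fx=s,fy=s,interpolation=cv2.INTER_CUBIC)
z=cv2.convertScaleAbs(z,alpha=1.6)
cv2.imwrite("pics/w6r.png",z)
def dr(P,c): cv2.polylines(z,[((proj(P,im)-[x0,y0]+.5)*s-.5).round().astype(int)],True,c,1)
ax=(498.0,-129.5)
R=cv2.Rodrigues(np.array(ctrl.get_obs()["orientation"],float))[0]
ang=np.arctan2(R[1,0],R[0,0])
th=ang+np.radians(30+60*np.arange(6)); dr(np.c_[ax[0]+17.5*np.cos(th),ax[1]+17.5*np.sin(th),0*th+273],(0,255,255))
cv2.imwrite("pics/w6z.png",z)
E
```

```text
(no output)
```

View pics/w6z.png

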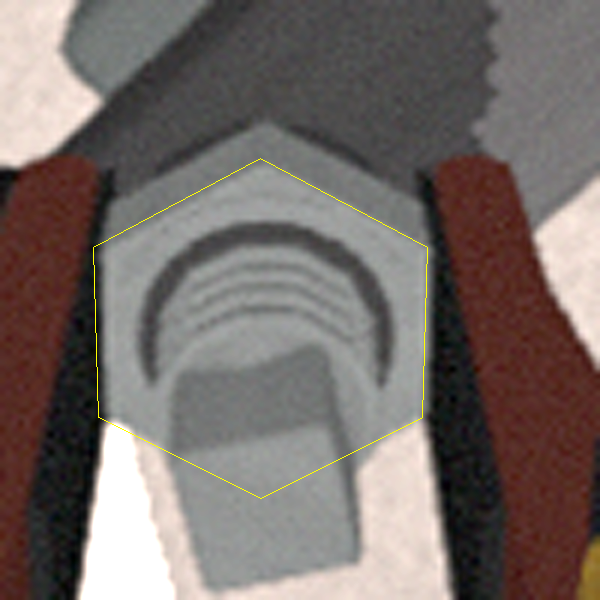

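```bash
python3 -m handwheel '[[[0,0,0],[0,0,0],0.6],[[0,0,0],[0,0,0],0.6],[[0,0,0],[0,0,0],0.6],[[0,0,0],[0,0,0],0.6],[[0,0,0],[0,0,0],0.6],[[0,0,0],[0,0,0],0.6],[[0,0,0],[0,0,-20],0.6],[[0,0,0],[0,0,-30],0.6],[[0,0,0],[0,0,-20],0.6],[[0,0,0],[0,0,0],0.6]]'
python3 s.py
python3 - <<'E'
from h import *
im=ctrl.get_image("wrist")
a=np.ascontiguousarray(im["pixels"][:,:,::-1])
x0,y0,s=215,160,6
z=cv2.resize(a[y0:y0+95,x0:x0+100],None,fx=s,fy=s,interpolation=cv2.INTER_CUBIC)
z=cv2.convertScaleAbs(z,alpha=1.6)
def dr(P,c): cv2.polylines(z,[((proj(P,im)-[x0,y0]+.5)*s-.5).round().astype(int)],True,c,1)
ang=np.radians(-124.6)
th=ang+np.radians(30+60*np.arange(6)); dr(np.c_[498.2+17.5*np.cos(th),-129.6+17.5*np.sin(th),0*th+273],(0,255,255))
cv2.imwrite("pics/w7z.png",z)
for c,i2 in(("wrist",im),("top",ctrl.get_image("top")),("scene",ctrl.get_image("scene"))):
  for q in ["nut_center","screw_corner","cone_mid","jar_mid","block_mid"]:
    r=ctrl.spot_point(i2,q); print(c,q,[(round(d["score"],2),toworld(d["position"],i2).round(1).tolist()) for d in r[:1]])
E
```

```text
t: 21.72
ee_pos: [497.2, -129.6, 336.4]
orientation: [1.452, -2.782, -0.005]
ft_force: [1.2, -1.3, 0.4]
width: 52.9
t 21.72 pos [ 497.2 -129.6  336.4] q [-0.278  0.146  1.757  0.     1.243  1.901] F [ 1.2 -1.3  0.4] M [ 0.065 -0.01  -0.035] w 52.9
R x [-0.572 -0.82   0.001] z [-0.004  0.001 -1.   ] xang -124.88 tool shift [-0.7 -1.1 69.4]
tilt fix (tool rotvec) [ 0.0043 -0.0013  0.    ]
wrist nut_center [(0.76, [495.8, -127.7, 267.2])]
wrist screw_corner [(0.96, [491.0, -119.1, 300.2])]
wrist cone_mid [(0.6, [419.2, 0.2, 55.4])]
wrist jar_mid [(0.6, [570.6, 46.2, 38.4])]
wrist block_mid [(0.63, [575.0, -362.3, 11.7])]
top nut_center []
top screw_corner []
top cone_mid [(0.64, [429.5, 2.4, 49.7])]
top jar_mid [(0.65, [572.7, 48.1, 33.7])]
top block_mid [(0.57, [584.0, -357.7, 18.1])]
scene nut_center [(0.62, [497.8, -126.9, 269.1])]
scene screw_corner [(0.73, [493.8, -124.7, 295.9])]
scene cone_mid [(0.94, [422.7, -1.9, 51.7])]
scene jar_mid [(0.93, [573.1, 43.5, 35.3])]
scene block_mid [(0.62, [577.7, -359.3, 15.4])]
```

View pics/w7z.png

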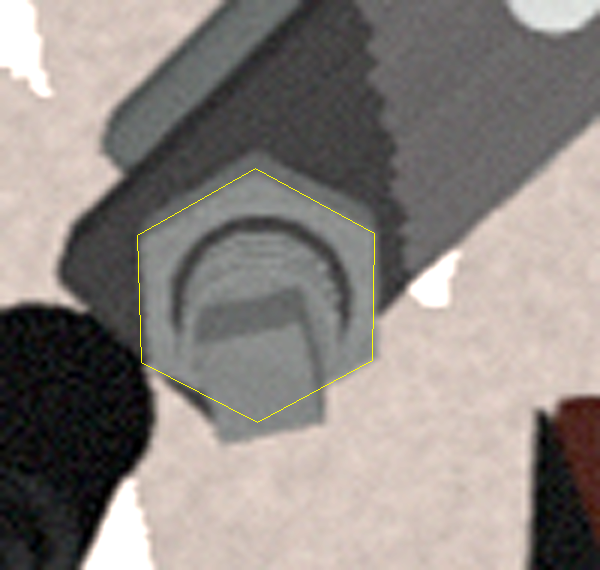

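```bash
python3 - <<'E'
from h import *
print(ctrl.close_job())
E
```

```text
the job is handed in; nothing more can be done
None
```

The jam nut is seated on the boss and nipped up by an estimated 0.2 rad, and I have handed the job in at about 22 s of the 67 s allowed. The hand-in gives no verdict.

- **Running down:** I gripped the nut across its flats and turned it clockwise about 232° in one grasp. The turning moment then jumped from near zero to about 0.35 N m, which marks the nut touching the boss.
- **Nipping up:** I turned a further 12° (about 0.21 rad). The moment read 0.55 N m after the first part and 0.51–0.54 N m after the last 3.4°. It did not rise again as expected. I put that down to the arm relaxing between moves, because the wrist picture showed the nut still turning with the jaws. I had no direct reading of the nip; the angle and the torque agree on about 0.2 rad.
- **Checks after release:**
  - The nut stayed at the angle I left it, within what the picture shows.
  - The squared screw end turned in the wrist view only as much as the camera did, and its corner was found within about 2 mm of the earlier wrist-camera readings. That is the networks' accuracy, so it cannot resolve the 2 mm limit by itself.
  - The cone, jar and die block were found within a few mm of their starting places in the top and scene pictures.
  - The measured wrist forces stayed at a few N, and I saw no sign of contact with the bracket.
- **What did not fit:** the trained networks put the nut centre at 265.6–269.1 mm against a seated height of 268 mm. That spread is within their accuracy, so the seating rests on the jump in moment. The top camera did not find the nut or screw corner after release.

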